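# Move four sample vials from the bench rack to the cold block in order

### The job

The four samples are known only by their place in the white bench rack. Move all of them into the aluminium cold block in the same order: the one at the black-gripped end of the rack goes into the well next to the block's black knob, and so on along the row. Keep them upright (one is open), lower each to the floor of its well without dropping it, and let go.

Things in the scene. Friction and masses are not known exactly. Their poses are not given: they have to be found in the camera images.
- cotton_vial: clear glass vial closed with a bulging plug of white cotton wool, grey filling, 23 mm in diameter, 60 mm high; the firm glass reaches 50 mm: grip there, not the plug. Loose. Origin: centre of its underside, z up its axis; round, so its yaw is of no matter.
- cork_vial: clear empty glass vial with a flat-topped cork, 26 mm in diameter, 54 mm high; grip the glass, below 46 mm. Loose. Origin: centre of its underside, z up its axis; round, so its yaw is of no matter.
- open_vial: clear glass vial without a stopper, with a rolled lip and a pale filling, 25 mm in diameter, 50 mm high. Loose. Origin: centre of its underside, z up its axis; round, so its yaw is of no matter.
- screwcap_vial: clear glass vial with a ribbed black screw cap, 25 mm in diameter, 56 mm high, white filling; grip the glass, below 38 mm, or the cap (22 mm across, from 44 mm up). Loose. Origin: centre of its underside, z up its axis; round, so its yaw is of no matter.
- bench_rack: Fixed white rack, 66 x 204 mm, top 32 mm high; a tongue with a black rubber grip reaches out at one end (137 mm from origin). Origin: worktop under mid-row; z up, y along the row to the black grip, x across. Four grey cups at x = 0, y = 72 (first), 24, -24, -72 mm; vials stand on their floors, 14 mm above the worktop. Fingers find more room across the row than along it.
- cold_block: Fixed aluminium block, 62 x 236 mm, top 32 mm high, in a black drip tray 78 mm wide; a black lifting knob (27 mm across, top at 61 mm) at one end, y = 117 mm. Origin: worktop under mid-row; z up, y along the row to the knob. Four empty wells at x = 0, y = 72 (first), 24, -24, -72 mm: 35 mm across, mouths bevelled to 42, flat floors 14 mm above the worktop.
- cup_0: Grey plastic cup fixed in the bench rack, the one in which the cotton vial stands at the start (the four cups are alike: it marks the place that vial came from). Bore 36 mm, rim 45 mm across. Origin: centre of its underside, 10.5 mm above the worktop.
- cup_1: Grey plastic cup fixed in the bench rack, the one in which the cork vial stands at the start (the four cups are alike: it marks the place that vial came from). Bore 36 mm, rim 45 mm across. Origin: centre of its underside, 10.5 mm above the worktop.
- cup_2: Grey plastic cup fixed in the bench rack, the one in which the open vial stands at the start (the four cups are alike: it marks the place that vial came from). Bore 36 mm, rim 45 mm across. Origin: centre of its underside, 10.5 mm above the worktop.
- cup_3: Grey plastic cup fixed in the bench rack, the one in which the screwcap vial stands at the start (the four cups are alike: it marks the place that vial came from). Bore 36 mm, rim 45 mm across. Origin: centre of its underside, 10.5 mm above the worktop.
Things that resemble listed ones, but are neither listed nor needed, are in the scene too. Leave any green or orange look-alike of the open_vial alone.

How it is judged:
By the outcome, as a careful person would: the job done as asked, in the order asked, and still so for the second after the job is handed in, with the robot touching nothing.
It also fails if it takes over 99 s, if anything falls off the work surface, if the arm or the gripper's body presses on something with over 40 N, if the wrist force passes 120 N, or if a joint passes its speed limit or range.

### The arm

A 6-joint arm with a two-finger parallel gripper is mounted at the origin on a cart in front of the work surface, level with it; the furniture and walls round the work are solid. World frame = base frame: x ahead of the robot, y to its left, z up, the work surface at z = 0. Lengths are in m, angles in rad, forces in N, time in s.
With the tool pointing down it reaches from about 0.3 to 0.875 m from the base axis. Payload 6.4 kg.
Tool frame: the origin (TCP) lies midway between the tips of the shut fingers; the grasp point (between the pads) lies 19 mm behind it; z points along the fingers, y is the line along which they close (so a half turn about z gives the same grasp; the last joint's range is limited). The gripper opens to 85 mm and grips with 20 to 120 N. Pads are 22 mm wide; open, the fingers measure 114 mm over their backs; the gripper's body (76 mm by 85 mm) begins 54 mm behind the grasp point. The pads swing forward as they close: fully open they stand 13 mm farther back than shut.
Start: joints at [-1.552, 0.181, 1.607, -0, 1.354, -0.206], TCP at [0.128, -0.561, 0.231] pointing down, gripper open.
Joint ranges: [-2.99, 2.99], [-0.89, 2.07], [0.3, 2.58], [-1.14, 4.28], [0, 2.63], [-3.12, 3.12]. Speed limits (rad/s): [2.57, 2.57, 3.01, 3.14, 3.14, 3.14].

### API

Orientations are given as a unit quaternion [w, x, y, z].
In Python, from bench import ctrl gives the robot as it stands.
- The arm moves only by the tool drive_tool, never from a script. Its argument "plan" is a list that holds one entry, the list of rows, each a list of 4 numbers: the shift along the tool's x, y, z scaled (see below), then the turn about the tool's z scaled (see below). In form: [[[x, y, z, roll], ...]]. A call has 1 to 12 rows; each row is the pose to reach, as a shift and turn from the pose commanded when the call began, along the tool's axes at that moment, turning the shorter way round; what a row does not reach only later rows make up. The controller multiplies each number of a shift by 400 mm and each number of a turn by 180 degrees. A row lasts 1/12 s, in which the tool goes at most 41.7 mm and 7.16 degrees, less where a joint would pass 70% of its speed; a pose out of reach is approached as far as the arm can. A call with a number of a shift or a turn outside -1 to 1 is refused whole. A call with a gripper value outside its range is refused whole. "jaw" is the closure, from 0 (fully open) to 1 (shut), set as the call begins (left out, the last holds). The fingers move at their own pace and stop on an object; the grip force is fixed at half the most. Time passes only in rows, so rows that repeat a pose let the fingers close. It gives the time, the measured TCP pose, the force, the opening and the grip force at its end, in the units of the state.
- ctrl.get_obs(): the state, without advancing time (a new reading comes with each control period).
- ctrl.camera(name): name is "scene" or "top" or "wrist"; returns (picture, depth): 420x560x3 uint8, red, green, blue; 420x560 float32, m along the optical axis (not along the pixel's ray), 0 where there is no reading.
- ctrl.camera_info(name): a dict with "camera_matrix" (3x3 intrinsics, pixels), "R" (3x3) and "t" (3): a world point X has camera coordinates R X + t; the wrist camera has in their place "T_tool_cam" (4x4, takes a point from camera to tool coordinates, whose origin is the TCP and whose axes are the flange's). Camera axes: x right, y down, z forward; pixel columns grow to the right and rows downward; lengths in m; the calibration is good to about 2 mm. A picture is of the moment at which its call begins: read the wrist's pose just before it. camera_info takes no time and is no camera call.
- ctrl.hand_in(): hands the job in; it is judged then, once.
The state is a dict: "time_s": time; "q": joint angles; "dq": joint speeds; "joint_efforts": joint torques, N m; "eef_pos": TCP position; "eef_rot": TCP orientation; "wrist_force": force on the tool from outside, world axes, zero at the start; "torque": the same for the moment, N m; "opening": opening from 0.0 (shut) to 1.0 (fully open); "grasp_force": force on a finger pad.
Only numpy, scipy, OpenCV 4.12 (cv2) and the standard library are available. Lean on these libraries where they do the work, as an engineer would, in place of code of your own. Each camera call takes 0.05 s, during which the arm holds its last target. There are 200 camera calls.

## Working session

There is one attempt and no reset: what is moved stays moved. The work goes in short steps, Python scripts to look and compute and a tool call to move; the robot and the scene stay as the last step left them, time stands still between calls to the robot, and variables do not carry over. Pictures are saved under pics/ and viewed, at most 14 in all, crops included, and the job is handed in when it is done.

Besides the shell and the picture viewer there is one more tool, called after ">>>" as name(argument=value, ...), one argument or row to a line, values as JSON. drive_tool: Moves the arm, as the interface text tells. Its arguments: {"type":"object","properties":{"plan":{"type":"array"},"jaw":{"type":"number"}},"required":["plan"]}

```bash
mkdir -p pics; cat > h.py <<'E'
import numpy as np, cv2
from bench import ctrl
def snap(n,f):
    p,d=ctrl.camera(n); cv2.imwrite(f'pics/{f}.png',p[...,::-1]); np.save(f'pics/{f}.npy',d); return p,d
def ray(n,u,v,z):
    i=ctrl.camera_info(n);K=np.array(i['camera_matrix']);R=np.array(i['R']);t=np.array(i['t'])
    c=-R.T@t; r=R.T@np.linalg.inv(K)@[u,v,1]; return c+r*(z-c[2])/r[2]
E
python3 - <<'E'
from h import *
snap('scene','s0'); snap('top','t0')
o=ctrl.get_obs(); print(o)
i=ctrl.camera_info('top');print(i)
E
```

```text
{'time_s': 0.1, 'q': array([-1.55229917e+00,  1.81468822e-01,  1.60789256e+00, -1.23824774e-05,
        1.35380725e+00, -2.06297463e-01]), 'dq': array([-0.00205988, -0.00112232, -0.00102262, -0.00166649,  0.0004225 ,
       -0.00040899]), 'joint_efforts': array([ 1.33122549e-04, -4.45875299e+01, -3.52237844e+01, -2.57224538e-04,
        4.10054796e-03,  7.05350828e-06]), 'eef_pos': array([ 0.12817639, -0.56002733,  0.23048055]), 'eef_rot': array([-7.85082217e-04,  9.93689611e-01,  1.12162099e-01,  6.78650222e-05]), 'wrist_force': array([-0.71440732,  0.56158336,  1.12517488]), 'torque': array([ 0.02200246, -0.02319616, -0.01706713]), 'grasp_force': 0.0, 'opening': 1.0016655909510408}
{'camera_matrix': array([[439.6795646 ,   0.        , 275.85499409],
       [  0.        , 439.6795646 , 214.87870178],
       [  0.        ,   0.        ,   1.        ]]), 'R': array([[-9.19841602e-04, -9.99996328e-01,  2.54918699e-03],
       [-9.81047541e-01,  4.08462153e-04, -1.93766754e-01],
       [ 1.93765001e-01, -2.67910835e-03, -9.81044314e-01]]), 't': array([-0.00225527,  0.47806879,  0.81529399])}
```

View pics/t0.png

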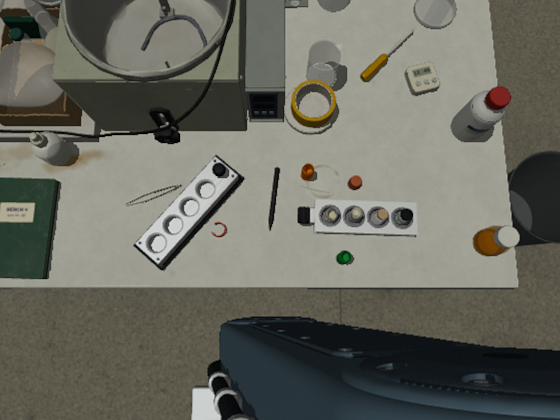

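View pics/s0.png

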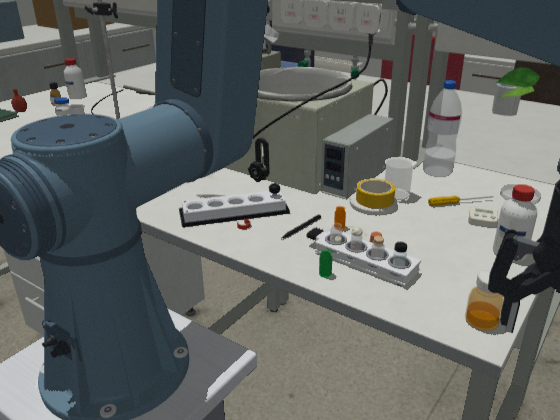

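The top view shows the white rack at (315–417, 200–236). Its black grip is at (305,216) and its cups are at about (332, 356, 380, 404; 215). The aluminium block's knob is at (221,170), with wells running from (206,189) to (157,243).

Possible confusions:
- Orange vial at (308,172) and green vial at (344,257): look-alikes of the open vial, to be left alone.
- Red cap at (355,182) and amber bottle at (490,240): not needed.
- The four vials standing in the rack cups are the ones I want.

Next I'll measure and check with a close crop.

```bash
python3 - <<'E'
from h import *
p=cv2.imread('pics/t0.png'); d=np.load('pics/t0.npy')
i=ctrl.camera_info('top');K=np.array(i['camera_matrix']);R=np.array(i['R']);t=np.array(i['t'])
v,u=np.mgrid[0:420,0:560]
P=(np.stack([(u-K[0,2])/K[0,0]*d,(v-K[1,2])/K[1,1]*d,d],-1)-t)@R
g=cv2.cvtColor(p,cv2.COLOR_BGR2GRAY)
z=P[...,2]
for n,(a,b,c,e) in dict(rack=(310,192,425,242),block=(125,145,250,275)).items():
    m=((z>.024)&(z<.04)&(d>0)).astype(np.uint8); k=np.zeros_like(m);k[b:e,a:c]=m[b:e,a:c]
    cs,_=cv2.findContours(k,cv2.RETR_EXTERNAL,cv2.CHAIN_APPROX_NONE)
    C=max(cs,key=cv2.contourArea)[:,0]
    W=np.array([ray('top',x,y,.032)[:2] for x,y in C],np.float32)
    r=cv2.minAreaRect(W); print(n,r,np.round(cv2.boxPoints(r),4).tolist(), np.median(z[k>0]))
# knob & grip
for n,(u0,v0,zz) in dict(knob=(221,170,.061),grip=(304,216,.03)).items(): print(n,ray('top',u0,v0,zz),P[v0,u0])
for n,(a,b,c,e) in dict(rack=(290,155,430,270),block=(125,145,250,275)).items():
    cv2.imwrite(f'pics/c_{n}.png',cv2.resize(p[b:e,a:c],None,fx=4.5,fy=4.5,interpolation=cv2.INTER_CUBIC))
a=cv2.imread('pics/c_rack.png');b=cv2.imread('pics/c_block.png')
a=cv2.resize(a,(400,int(a.shape[0]*400/a.shape[1])));b=cv2.resize(b,(400,int(b.shape[0]*400/b.shape[1])))
H=max(len(a),len(b)); f=lambda q:cv2.copyMakeBorder(q,0,H-len(q),0,0,0)
cv2.imwrite('pics/c.png',np.hstack([f(a),f(b)]))
# surroundings heights map of bath edge
print('bath low edge', P[128,200],P[118,265], 'near pts', P[100,200])
E
```

```text
rack ((0.4780842661857605, -0.17647376656532288), (0.21203602850437164, 0.06657986342906952), 88.05280303955078) [[0.44119998812675476, -0.28130000829696655], [0.5077999830245972, -0.28360000252723694], [0.5149999856948853, -0.07159999758005142], [0.44839999079704285, -0.06939999759197235]] 0.030098288237363158
block ((0.4940694272518158, 0.17514336109161377), (0.06470228731632233, 0.23595760762691498), 49.73228073120117) [[0.3831000030040741, 0.22669999301433563], [0.5631999969482422, 0.07419999688863754], [0.6050000190734863, 0.12359999865293503], [0.42500001192092896, 0.2761000096797943]] 0.031902007765858637
knob [0.56526602 0.10526139 0.061     ] [0.56559996 0.1054     0.05990782]
grip [ 0.47907    -0.05887694  0.03      ] [ 0.47853109 -0.05868897  0.03276601]
bath low edge [0.66997774 0.15687641 0.0193999 ] [0.69723117 0.02038305 0.00843342] near pts [0.63896868 0.12336097 0.21449277]
```

View pics/c.png

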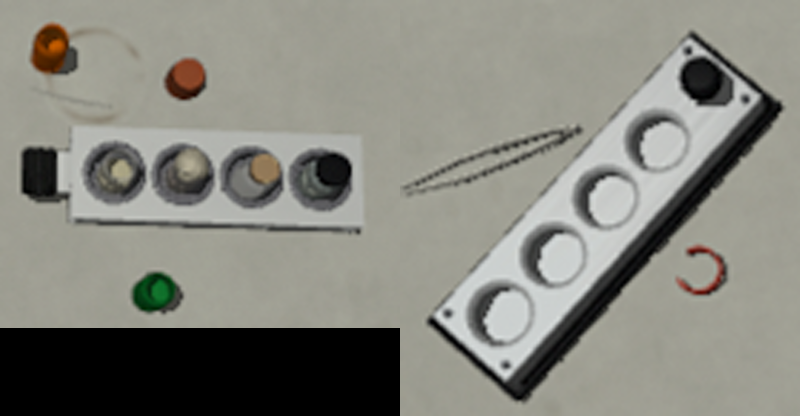

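The crops show the vials from the grip end in this order: open, cotton, cork, screwcap. The green and orange look-alikes stand outside the rack. The rack rims in the full image are at about (329.6,214.9), (354,215.2), (377.9,216.6) and (402.4,217.3). The wells, counted from the knob, are at (205.6,189.4), (189.7,206.3), (173.1,224.4) and (156.6,242.8).

```bash
cat >> h.py <<'E'
from scipy.spatial.transform import Rotation as Ro
def pose():
    o=ctrl.get_obs(); w,x,y,z=o['eef_rot']; return np.array(o['eef_pos']),Ro.from_quat([x,y,z,w]).as_matrix(),o
def go(x,y,z,ydeg=None):
    "numbers for a row: to TCP x,y,z with tool y at world angle ydeg"
    p,R,o=pose(); s=R.T@(np.array([x,y,z])-p)/.4
    a=np.degrees(np.arctan2(R[1,1],R[0,1])); r=0 if ydeg is None else -((ydeg-a+180)%360-180)/180
    print('now',o['time_s'],p.round(4),'yang',round(a,2),'row',s.round(4),round(r,4))
def fitrow(pts):
    P=np.array(pts)[:,:2]; c=P.mean(0); s=np.array([72,24,-24,-72])/1000
    d=(s[:,None]*(P-c)).sum(0); L=np.linalg.norm(d)/(s@s); d/=np.linalg.norm(d)
    print('c',c.round(4),'dir',d.round(4),np.degrees(np.arctan2(d[1],d[0])).round(2),'scale',L.round(4)); Q=c+s[:,None]*d
    print(Q.round(4).tolist(),'res mm',((P-Q)*1000).round(1).tolist())
E
python3 - <<'E'
from h import *
d=np.load('pics/t0.npy')
R=[(329.55,214.85),(354.05,215.2),(377.85,216.6),(402.4,217.3)]
B=[(205.6,189.4),(189.7,206.25),(173.1,224.4),(156.6,242.8)]
for z in (.032,.036): fitrow([ray('top',*q,z) for q in R])
fitrow([ray('top',*q,.032) for q in B])
print('green',ray('top',344,257,.03),'orange',ray('top',308,172,.03),'red',ray('top',355,182,.02))
go(.478,-.176,.231,-2)
E
```

```text
c [ 0.4787 -0.1824] dir [0.0372 0.9993] 87.87 scale 1.0069
[[0.4813, -0.1104], [0.4795, -0.1584], [0.4778, -0.2063], [0.476, -0.2543]] res mm [[-0.3, 0.6], [0.7, -0.3], [-0.4, 0.3], [-0.0, -0.7]]
c [ 0.4779 -0.1815] dir [0.0372 0.9993] 87.87 scale 1.0023
[[0.4806, -0.1096], [0.4788, -0.1575], [0.477, -0.2055], [0.4752, -0.2535]] res mm [[-0.3, 0.3], [0.7, -0.4], [-0.4, 0.4], [-0.0, -0.3]]
c [0.4797 0.1856] dir [ 0.7584 -0.6518] -40.68 scale 0.9944
[[0.5343, 0.1387], [0.4979, 0.17], [0.4615, 0.2013], [0.4251, 0.2325]] res mm [[-0.9, 0.4], [0.7, -0.2], [0.3, 0.1], [-0.1, -0.3]]
green [ 0.39703423 -0.13632373  0.03      ] orange [ 0.57047707 -0.06825312  0.03      ] red [ 0.55212259 -0.1652759   0.02      ]
now 0.1 [ 0.1282 -0.56    0.2305] yang -77.12 row [ 1.0666e+00 -7.4100e-01  2.0000e-04] -0.4173
```

>>> drive_tool(
  plan=[
    [[0.1,-0.07,0,-0.04],[0.2,-0.14,0,-0.08],[0.3,-0.21,0,-0.12],[0.4,-0.28,0,-0.16],[0.5,-0.35,0,-0.2],[0.6,-0.42,0,-0.24],[0.7,-0.49,0,-0.28],[0.8,-0.55,0,-0.32],[0.88,-0.62,0,-0.36],[0.95,-0.69,0,-0.39],[1.0,-0.741,0,-0.417],[1.0,-0.741,0,-0.417]],
  ],
)

```text
time_s: 1.1
eef_pos: [0.4528, -0.1803, 0.2311]
eef_rot: [-0.0, 0.718, 0.696, 0.0]
wrist_force: [1.3, -1.6, 0.3]
opening: 1.002
grasp_force: 0.0
```

```bash
python3 - <<'E'
from h import *
go(.478,-.176,.231,-2); print(pose()[1].round(4)); print(ctrl.camera_info('wrist'))
snap('wrist','w0')
E
```

```text
now 1.1 [ 0.4528 -0.1803  0.2311] yang -1.79 row [0.0126 0.0626 0.0003] 0.0012
[[ 3.120e-02  9.995e-01 -1.000e-04]
 [ 9.995e-01 -3.120e-02  2.000e-04]
 [ 2.000e-04 -1.000e-04 -1.000e+00]]
{'camera_matrix': array([[330.70845977,   0.        , 272.39242625],
       [  0.        , 330.70845977, 210.8825072 ],
       [  0.        ,   0.        ,   1.        ]]), 'T_tool_cam': array([[ 6.96702338e-04, -9.50844283e-01, -3.09668635e-01,
         8.01654607e-02],
       [ 9.99999705e-01,  5.62711599e-04,  5.22012912e-04,
         6.52602903e-04],
       [-3.22098861e-04, -3.09668908e-01,  9.50844395e-01,
        -1.41977073e-01],
       [ 0.00000000e+00,  0.00000000e+00,  0.00000000e+00,
         1.00000000e+00]])}
```

View pics/w0.png

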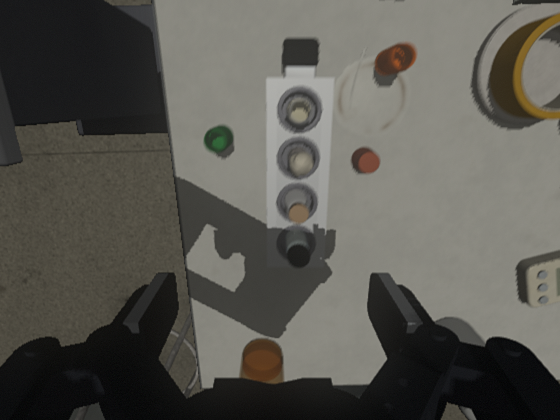

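The wrist view shows the rack upright in the image. The tops are open (300,112), cotton (302,161), cork (298,211) and black cap (298,252). The green vial at (219,139) and the orange one at (397,58) are clear of the row.

```bash
cat >> h.py <<'E'
def wray(u,v,z,p,R):
    i=ctrl.camera_info('wrist');K=np.array(i['camera_matrix']);T=np.array(i['T_tool_cam'])
    c=R@T[:3,3]+p; r=R@T[:3,:3]@np.linalg.inv(K)@[u,v,1]; return c+r*(z-c[2])/r[2]
E
python3 - <<'E'
from h import *
p,R,_=pose()
for n,u,v,z in [('cot',302,161,.072),('cork',298,211,.068),('cap',298,252,.07),('open',300,112,.064)]: print(n,wray(u,v,z,p,R).round(4))
for u,v in [(299,109),(299,158),(297,203)]: print('rim',wray(u,v,.034,p,R).round(4))
im=cv2.imread('pics/w0.png')[75:275,250:350]; cv2.imwrite('pics/w0c.png',cv2.resize(im,None,fx=3,fy=3,interpolation=cv2.INTER_CUBIC))
d=np.load('pics/w0.npy');i=ctrl.camera_info('wrist');K=np.array(i['camera_matrix']);T=np.array(i['T_tool_cam'])
def pt(u,v): return R@(T[:3,:3]@(np.linalg.inv(K)@[u,v,1]*d[v,u])+T[:3,3])+p
v,u=np.mgrid[75:275,255:345]
Z=np.array([[pt(a,b)[2] for a in range(266,334,3)] for b in range(84,262,4)])*1000
print(Z.astype(int))
E
```

```text
cot [ 0.4849 -0.1447  0.072 ]
cork [ 0.4813 -0.1939  0.068 ]
cap [ 0.4809 -0.2365  0.07  ]
open [ 0.4839 -0.102   0.064 ]
rim [ 0.4854 -0.0998  0.034 ]
rim [ 0.4852 -0.1478  0.034 ]
rim [ 0.4828 -0.1959  0.034 ]
[[29 29 29 ... 29 29 29]
 [28 29 29 ... 28 28 30]
 [29 28 30 ... 28 28 30]
 ...
 [28 28 28 ...  0 -1  0]
 [28 28 27 ... -2 -1 -1]
 [28 26 28 ...  0  0  0]]
```

View pics/w0c.png

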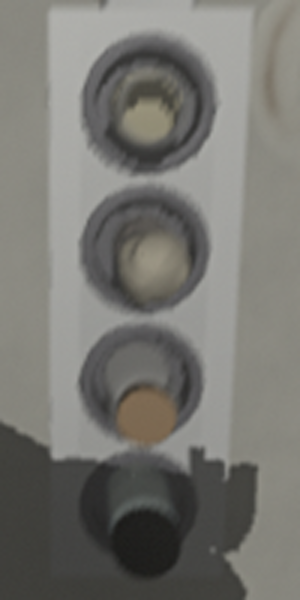

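The crop shows the open vial's rim centre near (299,109), and each vial sits roughly mid-cup. The wrist and top estimates differ by about 10 mm in y, so I'll recheck with the arm settled and look at the plane tilt.

```bash
python3 - <<'E'
from h import *
p,R,o=pose(); print(p,o['dq'].round(4))
i=ctrl.camera_info('wrist');K=np.array(i['camera_matrix']);T=np.array(i['T_tool_cam']);d,D=np.load('pics/w0.npy'),np.load('pics/t0.npy')
def wp(u,v): return (R@(T[:3,:3]@(np.linalg.inv(K)@[u,v,1]*np.median(d[v-2:v+3,u-2:u+3]))+T[:3,3])+p).round(4)
j=ctrl.camera_info('top')
def tp(u,v): return (np.array(j['R']).T@(np.linalg.inv(j['camera_matrix'])@[u,v,1]*np.median(D[v-2:v+3,u-2:u+3])-j['t'])).round(4)
print('wrist table');[print(q,wp(*q)) for q in [(190,30),(200,160),(350,20),(450,180),(450,300),(300,70)]]
print('top table');[print(q,tp(*q)) for q in [(20,150),(100,260),(290,270),(340,150),(450,200),(450,270)]]
a=cv2.imread('pics/t0.png');b=cv2.imread('pics/w0.png')
for n,lo,hi in [('green',(45,80,20),(80,255,255)),('orange',(4,150,60),(14,255,255))]:
  for nm,im in (('top',a),('wrist',b)):
    m=cv2.inRange(cv2.cvtColor(im,cv2.COLOR_BGR2HSV),lo,hi)
    N,_,s,c=cv2.connectedComponentsWithStats(m)
    for k in range(1,N):
      if 30<s[k,4]<1500: print(n,nm,c[k].round(1),s[k,4],(ray('top',*c[k],.025) if nm=='top' else wray(*c[k],.025,p,R)).round(4))
E
```

```text
[ 0.45584665 -0.17447283  0.23115164] [-0.0989 -0.0141  0.0209 -0.0276  0.0081 -0.1506]
wrist table
(190, 30) [ 3.786e-01 -2.080e-02 -3.000e-04]
(200, 160) [ 0.3758 -0.1522 -0.001 ]
(350, 20) [ 5.396e-01 -1.660e-02  1.000e-04]
(450, 180) [ 6.620e-01 -1.838e-01 -3.000e-04]
(450, 300) [ 6.836e-01 -3.440e-01 -6.000e-04]
(300, 70) [ 0.487  -0.064   0.0288]
top table
(20, 150) [6.282e-01 5.415e-01 2.000e-04]
(100, 260) [ 3.943e-01  3.537e-01 -3.000e-04]
(290, 270) [ 3.739e-01 -3.120e-02 -2.000e-04]
(340, 150) [ 6.284e-01 -1.397e-01 -4.000e-04]
(450, 200) [ 0.5185 -0.3654  0.001 ]
(450, 270) [ 0.3736 -0.3544  0.0004]
green top [17.9 18.9] 151 [0.9224 0.5649 0.025 ]
green top [15.  32.7] 110 [0.8886 0.5674 0.025 ]
green top [ 48.1 197. ] 283 [0.5196 0.4585 0.025 ]
green top [343.6 257.1] 151 [ 0.3972 -0.1362  0.025 ]
green top [ 40.5 259.4] 72 [0.3933 0.4609 0.025 ]
green top [ 33.  273.9] 131 [0.3649 0.4726 0.025 ]
green wrist [217.8 139.7] 291 [ 0.402  -0.1278  0.025 ]
orange top [307.1 172.1] 150 [ 0.5717 -0.0669  0.025 ]
orange top [354.5 181.6] 117 [ 0.5516 -0.1634  0.025 ]
orange wrist [395.9  57.9] 158 [ 0.5798 -0.0556  0.025 ]
orange wrist [411.9  57.9] 47 [ 0.5952 -0.056   0.025 ]
orange wrist [261.7 364.6] 942 [ 0.4361 -0.4163  0.025 ]
```

The arm was still moving during that picture. I'll let it settle and take another.

>>> drive_tool(
  plan=[
    [[0,0.055,0,0],[0,0.055,0,0],[0,0.055,0,0],[0,0.055,0,0],[0,0.055,0,0],[0,0.055,0,0],[0,0.055,0,0],[0,0.055,0,0]],
  ],
  jaw=0.35,
)

```text
time_s: 1.82
eef_pos: [0.4737, -0.1836, 0.2314]
eef_rot: [0.0, 0.72, 0.694, 0.0]
wrist_force: [0.5, -0.4, -0.6]
opening: 0.648
grasp_force: 0.0
```

```bash
python3 - <<'E'
from h import *
p,R,o=pose(); print(p,o['dq'].round(4)); np.savez('pics/w1pose',p=p,R=R)
snap('wrist','w1'); print(pose()[0]-p)
im=cv2.imread('pics/w1.png')[60:300,200:340]; cv2.imwrite('pics/w1c.png',cv2.resize(im,None,fx=2.5,fy=2.5,interpolation=cv2.INTER_CUBIC))
m=cv2.inRange(cv2.cvtColor(cv2.imread('pics/w1.png'),cv2.COLOR_BGR2HSV),(45,80,20),(80,255,255))
N,_,s,c=cv2.connectedComponentsWithStats(m)
for k in range(1,N):
  if s[k,4]>30: print('green',c[k],wray(*c[k],.025,p,R))
E
```

```text
[ 0.47365503 -0.18363563  0.23138742] [ 0.0032  0.004  -0.0028 -0.0004 -0.0021  0.0002]
[1.24459105e-04 4.88494085e-05 2.00415303e-05]
green [194.41025641 139.28205128] [ 0.39547411 -0.13613088  0.025     ]
```

View pics/w1c.png

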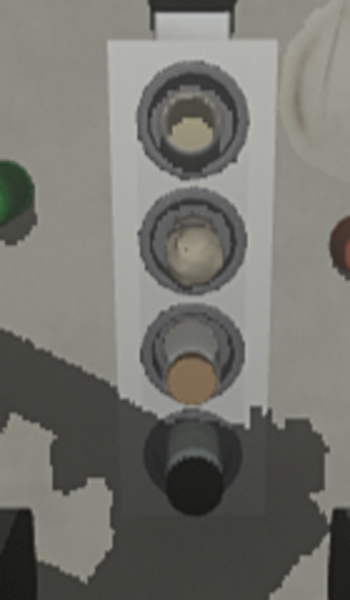

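With the arm settled, the wrist and top cameras agree: the green vial matches within 2 mm. In the crop, the rims are at x≈192 and y = 119, 241, 352 and 457. The tops are open (190,118), cotton (194,250), cork (192,380) and cap (194,485).

```bash
python3 - <<'E'
from h import *
f=np.load('pics/w1pose.npz');p,R=f['p'],f['R']
w=lambda x,y,z:wray(200+x/2.5,60+y/2.5,z,p,R).round(4)
for z in (.032,.036): fitrow([w(192,y,z) for y in (119,241,352,457)])
for n,x,y,z in [('open',190,118,.064),('cot',194,250,.068),('cork',192,380,.068),('cap',194,485,.07)]: print(n,w(x,y,z))
go(.481,-.108,.12,-2.1)
E
```

```text
c [ 0.4792 -0.1799] dir [0.0324 0.9995] 88.14 scale 1.0028
[[0.4816, -0.1079], [0.48, -0.1559], [0.4785, -0.2039], [0.4769, -0.2518]] res mm [[0.0, 0.0], [-0.0, 0.1], [0.0, 0.5], [-0.0, -0.6]]
c [ 0.4792 -0.179 ] dir [0.0321 0.9995] 88.16 scale 0.9918
[[0.4815, -0.107], [0.48, -0.155], [0.4785, -0.203], [0.4769, -0.251]] res mm [[-0.0, -0.8], [0.0, -0.2], [0.0, 0.7], [-0.0, 0.3]]
open [ 0.4805 -0.1071  0.064 ]
cot [ 0.4804 -0.1537  0.068 ]
cork [ 0.478  -0.2042  0.068 ]
cap [ 0.4774 -0.2481  0.07  ]
now 1.8667 [ 0.4738 -0.1836  0.2314] yang -2.11 row [0.1895 0.011  0.2785] -0.0
```

>>> drive_tool(
  plan=[
    [[0.06,0.01,0.05,0],[0.12,0.017,0.13,0],[0.18,0.017,0.2,0],[0.19,0.017,0.28,0],[0.19,0.017,0.35,0],[0.19,0.017,0.41,0],[0.19,0.017,0.45,0],[0.19,0.017,0.47,0],[0.19,0.017,0.483,0],[0.19,0.017,0.483,0],[0.19,0.017,0.483,0],[0.19,0.017,0.483,0]],
  ],
)

```text
time_s: 2.87
eef_pos: [0.4846, -0.1081, 0.0393]
eef_rot: [0.001, 0.72, 0.694, 0.0]
wrist_force: [0.4, 0.2, -0.0]
opening: 0.649
grasp_force: 0.0
```

>>> drive_tool(
  plan=[
    [[0,-0.008,0.004,0],[0,-0.008,0.004,0],[0,-0.008,0.004,0],[0,-0.008,0.004,0],[0,-0.008,0.004,0],[0,-0.008,0.004,0],[0,-0.008,0.004,0],[0,-0.008,0.004,0]],
  ],
  jaw=1,
)

```text
time_s: 3.53
eef_pos: [0.4804, -0.1075, 0.0372]
eef_rot: [0.0, 0.72, 0.694, -0.0]
wrist_force: [-3.4, 0.1, 5.2]
opening: 0.264
grasp_force: 58.8
```

```bash
python3 - <<'E'
from h import *
snap('wrist','w2')
cv2.imwrite('pics/w2c.png',cv2.imread('pics/w2.png')[100:420,120:440])
E
```

```text
(no output)
```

View pics/w2c.png

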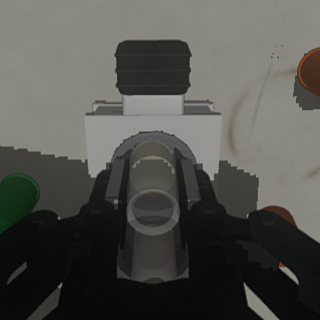

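The open vial is between the pads, with its mouth at about (154,210) in the crop. Now I'll lift it.

>>> drive_tool(
  plan=[
    [[0,0,-0.02,0],[0,0,-0.05,0],[0,0,-0.09,0],[0,0,-0.14,0],[0,0,-0.19,0],[0,0,-0.23,0],[0,0,-0.26,0],[0,0,-0.28,0],[0,0,-0.28,0],[0,0,-0.28,0]],
  ],
)

```text
time_s: 4.42
eef_pos: [0.4805, -0.1074, 0.1487]
eef_rot: [0.0, 0.72, 0.694, 0.0]
wrist_force: [1.2, 0.2, -1.4]
opening: 0.26
grasp_force: 58.9
```

```bash
python3 - <<'E'
from h import *
go(.534,.139,.149,49.3); print(pose()[2]['grasp_force'],pose()[2]['opening'])
E
```

```text
now 4.4167 [ 0.4805 -0.1074  0.1487] yang -2.06 row [ 0.6205  0.1116 -0.0008] -0.2853
58.91724061220884 0.25982301958638904
```

>>> drive_tool(
  plan=[
    [[0.03,0.005,0,-0.01],[0.09,0.015,0,-0.04],[0.16,0.03,0,-0.075],[0.24,0.045,0,-0.11],[0.32,0.06,0,-0.145],[0.4,0.07,0,-0.18],[0.47,0.085,0,-0.215],[0.53,0.095,0,-0.245],[0.58,0.105,0,-0.27],[0.61,0.11,0,-0.285],[0.62,0.112,0,-0.285],[0.62,0.112,0,-0.285]],
  ],
)

```text
time_s: 5.42
eef_pos: [0.5335, 0.1397, 0.1477]
eef_rot: [-0.001, 0.348, 0.937, -0.0]
wrist_force: [0.4, 0.4, -0.8]
opening: 0.268
grasp_force: 58.9
```

>>> drive_tool(
  plan=[
    [[0,0,0,0],[0,0,0,0],[0,0,0,0],[0,0,0,0]],
  ],
)

```text
time_s: 5.75
eef_pos: [0.5341, 0.1379, 0.1485]
eef_rot: [0.0, 0.349, 0.937, -0.0]
wrist_force: [0.6, -1.2, -0.4]
opening: 0.264
grasp_force: 58.9
```

```bash
python3 - <<'E'
from h import *
p,R,o=pose(); print(p,o['dq'].round(3)); np.savez('pics/w3pose',p=p,R=R)
snap('wrist','w3'); go(.5343,.1387,.149,49.3)
E
```

```text
[0.53408185 0.13790244 0.14854281] [ 0.004 -0.001 -0.003  0.001 -0.    -0.002]
now 5.8 [0.5341 0.138  0.1486] yang 49.15 row [ 0.0008  0.0015 -0.001 ] -0.0008
```

View pics/w3.png

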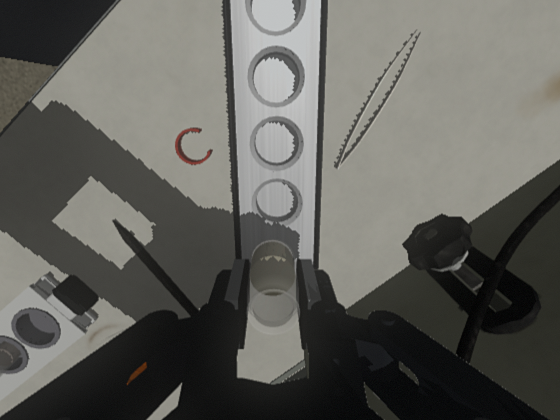

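All four wells are visible in a column at (276,8), (276,77), (276,144) and (278,201). The last is well 1, directly under the vial held at (273,285). The hanging plug at (440,240) is well clear.

```bash
python3 - <<'E'
from h import *
f=np.load('pics/w3pose.npz');p,R=f['p'],f['R']
fitrow([wray(*q,.032,p,R) for q in [(278,201),(276.5,144),(276,77.5),(275.5,5)]])
# held vial mouth centre at its top height, TCP z - .0372+.064
print('mouth',wray(273,308,p[2]+.0268,p,R), 'tcp',p)
go(.5343,.1387,.0375,49.3)
E
```

```text
c [0.4814 0.189 ] dir [ 0.7677 -0.6408] -39.85 scale 0.9716
[[0.5366, 0.1428], [0.4998, 0.1736], [0.4629, 0.2044], [0.4261, 0.2351]] res mm [[-1.6, 1.7], [-0.3, -0.2], [0.1, -0.2], [1.8, -1.2]]
mouth [0.53457075 0.13919173 0.17534281] tcp [0.53408185 0.13790244 0.14854281]
now 5.8 [0.5341 0.138  0.1486] yang 49.15 row [0.0008 0.0015 0.2777] -0.0008
```

>>> drive_tool(
  plan=[
    [[0,0.003,0.02,0],[0.001,0.005,0.06,0],[0.001,0.005,0.11,0],[0.001,0.005,0.16,0],[0.001,0.005,0.2,0],[0.001,0.005,0.23,0],[0.001,0.005,0.25,0],[0.001,0.005,0.26,0],[0.001,0.005,0.265,0],[0.001,0.005,0.268,0],[0.001,0.005,0.27,0],[0.001,0.005,0.27,0]],
  ],
)

```text
time_s: 6.8
eef_pos: [0.5356, 0.1406, 0.0411]
eef_rot: [0.001, 0.348, 0.937, 0.0]
wrist_force: [0.2, 0.4, -0.0]
opening: 0.265
grasp_force: 58.9
```

>>> drive_tool(
  plan=[
    [[0,0,0.002,0],[0,0,0.004,0],[0,0,0.006,0],[0,0,0.006,0],[0,0,0.006,0]],
  ],
)

```text
time_s: 7.22
eef_pos: [0.5351, 0.1406, 0.0381]
eef_rot: [0.0, 0.348, 0.937, 0.0]
wrist_force: [-0.4, 0.2, 0.9]
opening: 0.259
grasp_force: 58.9
```

>>> drive_tool(
  plan=[
    [[0,0,0.001,0],[0,0,0.002,0],[0,0,0.003,0],[0,0,0.003,0],[0,0,0.003,0]],
  ],
)

```text
time_s: 7.63
eef_pos: [0.5352, 0.1405, 0.0372]
eef_rot: [0.0, 0.348, 0.937, -0.0]
wrist_force: [-1.5, -1.4, 3.6]
opening: 0.263
grasp_force: 59.3
```

Contact with the floor (+3.6 N). I'll release partly, then rise.

>>> drive_tool(
  plan=[
    [[0,0,0,0],[0,0,0,0],[0,0,0,0],[0,0,0,0],[0,0,0,0]],
  ],
  jaw=0.4,
)

```text
time_s: 8.05
eef_pos: [0.535, 0.1406, 0.0368]
eef_rot: [-0.0, 0.348, 0.937, -0.0]
wrist_force: [-0.0, 0.5, 0.5]
opening: 0.596
grasp_force: 0.0
```

>>> drive_tool(
  plan=[
    [[0,0,-0.02,0],[0,0,-0.05,0],[0,0,-0.1,0],[0,0,-0.16,0],[0,0,-0.22,0],[0,0,-0.26,0],[0,0,-0.28,0],[0,0,-0.28,0],[0,0,-0.28,0],[0,0,-0.28,0]],
  ],
)

```text
time_s: 8.88
eef_pos: [0.5342, 0.1405, 0.1478]
eef_rot: [-0.001, 0.348, 0.937, -0.0]
wrist_force: [0.3, -0.0, 0.3]
opening: 0.598
grasp_force: 0.0
```

```bash
python3 - <<'E'
from h import *
p,R,o=pose(); np.savez('pics/w4pose',p=p,R=R)
snap('wrist','w4'); go(.4797,-.1555,.149,-2)
cv2.imwrite('pics/w4c.png',cv2.imread('pics/w4.png')[0:330,180:380])
E
```

```text
now 8.9333 [0.534  0.1405 0.1475] yang 49.24 row [-0.3804 -0.6492 -0.0033] 0.2846
```

View pics/w4c.png

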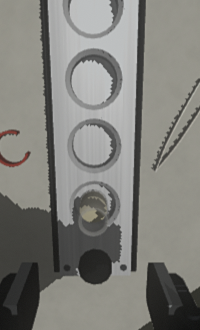

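The open vial stands in well 1, at about (94,208) in the crop. Next is the cotton vial.

>>> drive_tool(
  plan=[
    [[-0.02,-0.04,0,0.015],[-0.06,-0.1,0,0.045],[-0.1,-0.17,0,0.08],[-0.14,-0.25,0,0.115],[-0.19,-0.33,0,0.15],[-0.24,-0.41,0,0.185],[-0.28,-0.48,0,0.22],[-0.32,-0.55,0,0.25],[-0.35,-0.6,0,0.275],[-0.37,-0.63,0,0.285],[-0.38,-0.649,0,0.285],[-0.38,-0.649,0,0.285]],
  ],
)

```text
time_s: 9.93
eef_pos: [0.4799, -0.1564, 0.1479]
eef_rot: [-0.001, 0.72, 0.694, -0.0]
wrist_force: [-0.3, -0.1, -0.1]
opening: 0.601
grasp_force: 0.0
```

>>> drive_tool(
  plan=[
    [[0,0,0,0],[0,0,0,0],[0,0,0,0]],
  ],
)

```text
time_s: 10.18
eef_pos: [0.4807, -0.1541, 0.1486]
eef_rot: [-0.0, 0.719, 0.695, 0.0]
wrist_force: [-0.1, 0.8, -0.3]
opening: 0.6
grasp_force: 0.0
```

```bash
python3 - <<'E'
from h import *
go(.4800,-.1555,.037,-2)
E
```

```text
now 10.1833 [ 0.4807 -0.1541  0.1486] yang -1.95 row [-0.0037 -0.0016  0.2791] 0.0003
```

Lower, then close.

>>> drive_tool(
  plan=[
    [[-0.003,-0.002,0.03,0],[-0.003,-0.002,0.08,0],[-0.003,-0.002,0.14,0],[-0.003,-0.002,0.2,0],[-0.003,-0.002,0.24,0],[-0.003,-0.002,0.265,0],[-0.003,-0.002,0.275,0],[-0.003,-0.002,0.279,0],[-0.003,-0.002,0.279,0],[-0.003,-0.002,0.279,0],[-0.003,-0.002,0.279,0]],
  ],
)

```text
time_s: 11.1
eef_pos: [0.4807, -0.1569, 0.0384]
eef_rot: [0.001, 0.72, 0.694, 0.0]
wrist_force: [-0.7, 0.5, -0.1]
opening: 0.601
grasp_force: 0.0
```

>>> drive_tool(
  plan=[
    [[0,0,0,0],[0,0,0,0],[0,0,0,0],[0,0,0,0],[0,0,0,0],[0,0,0,0],[0,0,0,0]],
  ],
  jaw=1,
)

```text
time_s: 11.68
eef_pos: [0.4802, -0.1567, 0.0379]
eef_rot: [0.0, 0.72, 0.694, 0.0]
wrist_force: [-1.6, 0.5, 6.4]
opening: 0.238
grasp_force: 58.6
```

>>> drive_tool(
  plan=[
    [[0,0,-0.02,0],[0,0,-0.05,0],[0,0,-0.09,0],[0,0,-0.14,0],[0,0,-0.19,0],[0,0,-0.23,0],[0,0,-0.26,0],[0,0,-0.28,0],[0,0,-0.28,0],[0,0,-0.28,0]],
  ],
)

```text
time_s: 12.52
eef_pos: [0.4798, -0.1565, 0.1494]
eef_rot: [0.0, 0.72, 0.694, 0.0]
wrist_force: [-0.7, 0.2, -0.6]
opening: 0.241
grasp_force: 58.7
```

```bash
python3 - <<'E'
from h import *
go(.499,.1712,.149,49.3)
E
```

```text
now 12.5167 [ 0.4798 -0.1565  0.1494] yang -2.06 row [8.203e-01 1.840e-02 8.000e-04] -0.2853
```

>>> drive_tool(
  plan=[
    [[0.03,0,0,-0.01],[0.09,0.002,0,-0.035],[0.17,0.004,0,-0.065],[0.26,0.006,0,-0.095],[0.35,0.008,0,-0.13],[0.44,0.01,0,-0.16],[0.53,0.012,0,-0.19],[0.62,0.014,0,-0.22],[0.7,0.016,0,-0.25],[0.76,0.018,0,-0.27],[0.8,0.019,0,-0.285],[0.818,0.02,0,-0.285]],
  ],
)

```text
time_s: 13.52
eef_pos: [0.498, 0.1731, 0.148]
eef_rot: [-0.001, 0.346, 0.938, -0.0]
wrist_force: [0.7, -0.0, -0.4]
opening: 0.234
grasp_force: 58.7
```

>>> drive_tool(
  plan=[
    [[0,0,0,0],[0,0,0,0],[0,0,0,0],[0,0,0,0],[0,0,0,0]],
  ],
)

```text
time_s: 13.93
eef_pos: [0.4997, 0.1693, 0.1493]
eef_rot: [-0.0, 0.349, 0.937, -0.0]
wrist_force: [0.3, 0.0, -0.1]
opening: 0.236
grasp_force: 58.7
```

```bash
python3 - <<'E'
from h import *
p,R,o=pose(); np.savez('pics/w5pose',p=p,R=R)
snap('wrist','w5'); go(.5001,.1702,.038,49.3)
cv2.imwrite('pics/w5c.png',cv2.imread('pics/w5.png')[0:400,180:380])
E
```

```text
now 13.9833 [0.4998 0.1693 0.1493] yang 49.14 row [0.0008 0.0022 0.2783] -0.0009
```

View pics/w5c.png

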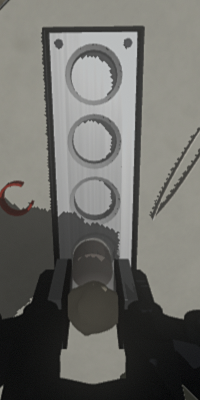

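Wells 4, 3 and 2 are at (94,75), (95,140) and (95,199) in the crop, and the held cotton vial is at (94,305). I'll check the positions along the row using the unobstructed rings.

```bash
python3 - <<'E'
from h import *
d=np.array([-.758,.652])
for f,L in [('w4',[(2,275.5,146),(3,274,79)]),('w5',[(3,275,140.5),(4,274,75)])]:
    q=np.load(f'pics/{f}pose.npz')
    for k,u,v in L:
        X=wray(u,v,.032,q['p'],q['R'])[:2]; print(f,k,X.round(4),'-> well2 along',(X-d*.048*(k-2)).round(4))
E
```

```text
w4 2 [0.4999 0.1744] -> well2 along [0.4999 0.1744]
w4 3 [0.4627 0.2049] -> well2 along [0.4991 0.1736]
w5 3 [0.4624 0.2056] -> well2 along [0.4988 0.1743]
w5 4 [0.4264 0.2356] -> well2 along [0.4992 0.173 ]
```

>>> drive_tool(
  plan=[
    [[0,0.003,0.02,0],[0.002,0.006,0.06,0],[0.002,0.006,0.11,0],[0.002,0.006,0.16,0],[0.002,0.006,0.2,0],[0.002,0.006,0.23,0],[0.002,0.006,0.25,0],[0.002,0.006,0.26,0],[0.002,0.006,0.265,0],[0.002,0.006,0.268,0],[0.002,0.006,0.27,0],[0.002,0.006,0.27,0]],
  ],
)

```text
time_s: 14.98
eef_pos: [0.5011, 0.1727, 0.0419]
eef_rot: [0.001, 0.348, 0.937, 0.0]
wrist_force: [0.7, 0.2, 0.1]
opening: 0.237
grasp_force: 58.7
```

>>> drive_tool(
  plan=[
    [[0,0,0.002,0],[0,0,0.004,0],[0,0,0.006,0],[0,0,0.008,0],[0,0,0.008,0],[0,0,0.008,0]],
  ],
)

```text
time_s: 15.48
eef_pos: [0.5006, 0.1726, 0.0381]
eef_rot: [0.0, 0.348, 0.937, 0.0]
wrist_force: [0.0, -1.1, -0.4]
opening: 0.234
grasp_force: 58.7
```

>>> drive_tool(
  plan=[
    [[0,0,0.001,0],[0,0,0.002,0],[0,0,0.003,0],[0,0,0.003,0],[0,0,0.003,0]],
  ],
)

```text
time_s: 15.9
eef_pos: [0.5008, 0.1726, 0.0379]
eef_rot: [0.0, 0.348, 0.937, -0.0]
wrist_force: [-3.6, -0.9, 9.9]
opening: 0.235
grasp_force: 59.9
```

Floor contact. Release, rise and go to the cork vial.

>>> drive_tool(
  plan=[
    [[0,0,0,0],[0,0,0,0],[0,0,0,0],[0,0,0,0],[0,0,0,0]],
  ],
  jaw=0.4,
)

```text
time_s: 16.32
eef_pos: [0.5004, 0.1726, 0.0367]
eef_rot: [-0.0, 0.348, 0.937, -0.0]
wrist_force: [-0.2, -0.1, -0.6]
opening: 0.6
grasp_force: 0.0
```

>>> drive_tool(
  plan=[
    [[0,0,-0.02,0],[0,0,-0.05,0],[0,0,-0.1,0],[0,0,-0.16,0],[0,0,-0.22,0],[0,0,-0.26,0],[0,0,-0.28,0],[0,0,-0.28,0],[0,0,-0.28,0],[0,0,-0.28,0]],
  ],
)

```text
time_s: 17.15
eef_pos: [0.4997, 0.1725, 0.1479]
eef_rot: [-0.001, 0.348, 0.937, -0.0]
wrist_force: [-0.3, -0.2, -0.1]
opening: 0.601
grasp_force: 0.0
```

```bash
python3 - <<'E'
from h import *
go(.478,-.2045,.149,-2)
E
```

```text
now 17.15 [0.4997 0.1725 0.1479] yang 49.24 row [-0.5741 -0.7493 -0.0025] 0.2847
```

>>> drive_tool(
  plan=[
    [[-0.02,-0.03,0,0.01],[-0.06,-0.08,0,0.03],[-0.11,-0.15,0,0.055],[-0.17,-0.22,0,0.085],[-0.23,-0.3,0,0.115],[-0.29,-0.38,0,0.145],[-0.35,-0.46,0,0.175],[-0.41,-0.54,0,0.205],[-0.47,-0.61,0,0.235],[-0.52,-0.68,0,0.26],[-0.555,-0.725,0,0.28],[-0.573,-0.748,0,0.285]],
  ],
)

```text
time_s: 18.15
eef_pos: [0.4777, -0.2062, 0.1475]
eef_rot: [-0.001, 0.722, 0.692, -0.0]
wrist_force: [-0.3, 0.3, 0.2]
opening: 0.602
grasp_force: 0.0
```

>>> drive_tool(
  plan=[
    [[0,0,0,0],[0,0,0,0],[0,0,0,0],[0,0,0,0],[0,0,0,0]],
  ],
)

```text
time_s: 18.57
eef_pos: [0.479, -0.2022, 0.1488]
eef_rot: [-0.0, 0.719, 0.695, 0.0]
wrist_force: [-0.1, 0.5, -0.6]
opening: 0.603
grasp_force: 0.0
```

```bash
python3 - <<'E'
from h import *
go(.478,-.2045,.037,-2)
E
```

```text
now 18.5667 [ 0.479  -0.2022  0.1488] yang -1.91 row [-0.006  -0.0022  0.2795] 0.0005
```

>>> drive_tool(
  plan=[
    [[-0.003,-0.002,0.03,0],[-0.003,-0.002,0.08,0],[-0.003,-0.002,0.14,0],[-0.003,-0.002,0.2,0],[-0.003,-0.002,0.24,0],[-0.003,-0.002,0.265,0],[-0.003,-0.002,0.275,0],[-0.003,-0.002,0.279,0],[-0.003,-0.002,0.281,0],[-0.003,-0.002,0.281,0],[-0.003,-0.002,0.281,0]],
  ],
)

```text
time_s: 19.48
eef_pos: [0.4788, -0.2054, 0.0375]
eef_rot: [0.001, 0.72, 0.694, 0.0]
wrist_force: [-0.1, 1.3, -0.1]
opening: 0.6
grasp_force: 0.0
```

>>> drive_tool(
  plan=[
    [[0,0,0,0],[0,0,0,0],[0,0,0,0],[0,0,0,0],[0,0,0,0],[0,0,0,0],[0,0,0,0]],
  ],
  jaw=1,
)

```text
time_s: 20.07
eef_pos: [0.4784, -0.2052, 0.0373]
eef_rot: [0.001, 0.72, 0.694, 0.0]
wrist_force: [-1.6, 0.2, 6.4]
opening: 0.273
grasp_force: 58.7
```

>>> drive_tool(
  plan=[
    [[0,0,-0.02,0],[0,0,-0.05,0],[0,0,-0.09,0],[0,0,-0.14,0],[0,0,-0.19,0],[0,0,-0.23,0],[0,0,-0.26,0],[0,0,-0.28,0],[0,0,-0.28,0],[0,0,-0.28,0]],
  ],
)

```text
time_s: 20.9
eef_pos: [0.478, -0.2048, 0.1486]
eef_rot: [0.0, 0.72, 0.694, 0.0]
wrist_force: [0.0, -0.1, 0.2]
opening: 0.268
grasp_force: 59.0
```

```bash
python3 - <<'E'
from h import *
go(.4622,.2028,.149,49.3)
E
```

```text
now 20.9 [ 0.478  -0.2048  0.1486] yang -2.06 row [ 1.017  -0.0761 -0.0013] -0.2853
```

>>> drive_tool(
  plan=[
    [[0.03,-0.002,0,-0.01],[0.09,-0.007,0,-0.03],[0.18,-0.014,0,-0.055],[0.28,-0.021,0,-0.08],[0.38,-0.029,0,-0.11],[0.48,-0.036,0,-0.14],[0.58,-0.044,0,-0.17],[0.68,-0.051,0,-0.2],[0.78,-0.059,0,-0.23],[0.87,-0.066,0,-0.255],[0.94,-0.071,0,-0.275],[0.98,-0.074,0,-0.285]],
  ],
)

```text
time_s: 21.9
eef_pos: [0.4603, 0.1915, 0.1472]
eef_rot: [-0.001, 0.345, 0.939, -0.0]
wrist_force: [-0.3, 0.5, 0.1]
opening: 0.275
grasp_force: 59.0
```

>>> drive_tool(
  plan=[
    [[0,0,0,0],[0,0,0,0],[0,0,0,0],[0,0,0,0],[0,0,0,0]],
  ],
)

```text
time_s: 22.32
eef_pos: [0.4625, 0.1869, 0.1483]
eef_rot: [-0.0, 0.349, 0.937, -0.0]
wrist_force: [-0.1, -0.6, -0.1]
opening: 0.271
grasp_force: 59.0
```

```bash
python3 - <<'E'
from h import *
go(.4628,.2028,.038,49.3); d=np.array([-.758,.652])
m=ctrl.camera_info('wrist')
p,R,o=pose(); im,dd=snap('wrist','w6')
h=cv2.cvtColor(cv2.imread('pics/w6.png'),cv2.COLOR_BGR2HSV)
k=cv2.inRange(h,(8,50,60),(22,200,255)); N,_,s,c=cv2.connectedComponentsWithStats(k)
for i in range(1,N):
  if s[i,4]>150 and 200<c[i][0]<350: X=wray(*c[i],p[2]-.0373+.068,p,R)[:2]; print('cork',c[i],s[i].tolist(),'offset along tool x mm',(X-p[:2])@d*1e3)
E
```

```text
now 22.3167 [0.4625 0.1869 0.1483] yang 49.14 row [0.0253 0.0306 0.2757] -0.0009
```

>>> drive_tool(
  plan=[
    [[0.012,0.015,0,0],[0.025,0.03,0.01,0],[0.025,0.03,0.05,0],[0.025,0.03,0.1,0],[0.025,0.03,0.15,0],[0.025,0.03,0.2,0],[0.025,0.03,0.23,0],[0.025,0.03,0.25,0],[0.025,0.03,0.26,0],[0.025,0.03,0.265,0],[0.025,0.03,0.268,0],[0.025,0.03,0.268,0]],
  ],
)

```text
time_s: 23.37
eef_pos: [0.4633, 0.2038, 0.0418]
eef_rot: [0.0, 0.348, 0.937, 0.0]
wrist_force: [0.6, -0.4, -0.3]
opening: 0.272
grasp_force: 59.0
```

>>> drive_tool(
  plan=[
    [[0,0,0.002,0],[0,0,0.004,0],[0,0,0.006,0],[0,0,0.008,0],[0,0,0.009,0],[0,0,0.009,0],[0,0,0.009,0]],
  ],
)

```text
time_s: 23.95
eef_pos: [0.4627, 0.2036, 0.0377]
eef_rot: [-0.0, 0.348, 0.937, -0.0]
wrist_force: [0.3, 0.2, -0.7]
opening: 0.273
grasp_force: 59.0
```

>>> drive_tool(
  plan=[
    [[0,0,0.001,0],[0,0,0.002,0],[0,0,0.003,0],[0,0,0.003,0],[0,0,0.003,0]],
  ],
)

```text
time_s: 24.37
eef_pos: [0.463, 0.2035, 0.0373]
eef_rot: [0.0, 0.348, 0.937, -0.0]
wrist_force: [-2.5, -0.7, 8.2]
opening: 0.278
grasp_force: 59.9
```

>>> drive_tool(
  plan=[
    [[0,0,0,0],[0,0,0,0],[0,0,0,0],[0,0,0,0],[0,0,0,0]],
  ],
  jaw=0.4,
)

```text
time_s: 24.78
eef_pos: [0.4627, 0.2036, 0.0364]
eef_rot: [-0.0, 0.348, 0.937, -0.0]
wrist_force: [0.2, 0.2, 1.1]
opening: 0.597
grasp_force: 0.0
```

>>> drive_tool(
  plan=[
    [[0,0,-0.02,0],[0,0,-0.05,0],[0,0,-0.1,0],[0,0,-0.16,0],[0,0,-0.22,0],[0,0,-0.26,0],[0,0,-0.28,0],[0,0,-0.28,0],[0,0,-0.28,0],[0,0,-0.28,0]],
  ],
)

```text
time_s: 25.62
eef_pos: [0.4619, 0.2034, 0.1473]
eef_rot: [-0.001, 0.348, 0.937, -0.001]
wrist_force: [-0.1, -0.3, -0.9]
opening: 0.6
grasp_force: 0.0
```

```bash
python3 - <<'E'
from h import *
go(.477,-.2505,.149,-2)
E
```

```text
now 25.6167 [0.4619 0.2034 0.1473] yang 49.24 row [-0.7695 -0.8348 -0.004 ] 0.2847
```

>>> drive_tool(
  plan=[
    [[-0.03,-0.03,0,0.01],[-0.08,-0.09,0,0.03],[-0.15,-0.16,0,0.055],[-0.22,-0.24,0,0.08],[-0.29,-0.31,0,0.105],[-0.36,-0.39,0,0.13],[-0.43,-0.46,0,0.16],[-0.5,-0.54,0,0.185],[-0.57,-0.62,0,0.21],[-0.64,-0.69,0,0.235],[-0.7,-0.76,0,0.26],[-0.74,-0.8,0,0.285]],
  ],
)

```text
time_s: 26.62
eef_pos: [0.4768, -0.2354, 0.147]
eef_rot: [-0.001, 0.722, 0.692, -0.0]
wrist_force: [0.6, -0.4, 0.4]
opening: 0.6
grasp_force: 0.0
```

>>> drive_tool(
  plan=[
    [[0,0,0,0],[0,0,0,0],[0,0,0,0],[0,0,0,0],[0,0,0,0]],
  ],
)

```text
time_s: 27.03
eef_pos: [0.4779, -0.2306, 0.1481]
eef_rot: [-0.001, 0.719, 0.695, 0.0]
wrist_force: [-0.0, 0.1, 1.0]
opening: 0.599
grasp_force: 0.0
```

```bash
python3 - <<'E'
from h import *
go(.4768,-.2512,.044,-2)
E
```

```text
now 27.0333 [ 0.4779 -0.2306  0.1481] yang -1.93 row [-0.0518 -0.0009  0.2602] 0.0004
```

>>> drive_tool(
  plan=[
    [[-0.02,-0.001,0,0],[-0.049,-0.001,0.03,0],[-0.049,-0.001,0.08,0],[-0.049,-0.001,0.14,0],[-0.049,-0.001,0.2,0],[-0.049,-0.001,0.24,0],[-0.049,-0.001,0.265,0],[-0.049,-0.001,0.275,0],[-0.049,-0.001,0.28,0],[-0.049,-0.001,0.283,0],[-0.049,-0.001,0.283,0],[-0.049,-0.001,0.283,0]],
  ],
)

```text
time_s: 28.03
eef_pos: [0.4776, -0.2522, 0.0364]
eef_rot: [0.001, 0.72, 0.694, 0.0]
wrist_force: [-0.6, -0.1, -0.5]
opening: 0.599
grasp_force: 0.0
```

>>> drive_tool(
  plan=[
    [[0,0,0,0],[0,0,0,0],[0,0,0,0],[0,0,0,0],[0,0,0,0],[0,0,0,0],[0,0,0,0]],
  ],
  jaw=1,
)

```text
time_s: 28.62
eef_pos: [0.4773, -0.252, 0.0361]
eef_rot: [0.001, 0.72, 0.694, -0.0]
wrist_force: [0.2, 0.9, 7.1]
opening: 0.264
grasp_force: 58.8
```

It is gripping the 25 mm glass. Lift.

>>> drive_tool(
  plan=[
    [[0,0,-0.02,0],[0,0,-0.05,0],[0,0,-0.09,0],[0,0,-0.14,0],[0,0,-0.19,0],[0,0,-0.23,0],[0,0,-0.26,0],[0,0,-0.28,0],[0,0,-0.28,0],[0,0,-0.28,0]],
  ],
)

```text
time_s: 29.45
eef_pos: [0.4769, -0.2516, 0.1474]
eef_rot: [0.0, 0.72, 0.694, 0.0]
wrist_force: [0.3, -0.1, -0.6]
opening: 0.265
grasp_force: 58.9
```

```bash
python3 - <<'E'
from h import *
go(.4266,.2340,.149,49.3)
p,R,o=pose(); snap('wrist','w7'); cv2.imwrite('pics/w7c.png',cv2.imread('pics/w7.png')[60:420,150:400])
E
```

```text
now 29.45 [ 0.4769 -0.2516  0.1474] yang -2.06 row [ 1.2087 -0.1694 -0.0043] -0.2853
```

View pics/w7c.png

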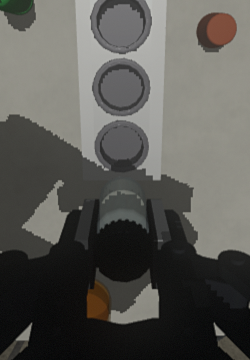

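The screwcap vial is held upright, cap at (122,250), with three empty cups behind it. I'll transfer it in two calls.

>>> drive_tool(
  plan=[
    [[0.03,-0.003,0,0],[0.09,-0.01,0,-0.01],[0.17,-0.02,0,-0.03],[0.26,-0.035,0,-0.055],[0.35,-0.05,0,-0.08],[0.44,-0.06,0,-0.105],[0.53,-0.075,0,-0.13],[0.62,-0.085,0,-0.155],[0.71,-0.1,0,-0.18],[0.8,-0.11,0,-0.205],[0.89,-0.125,0,-0.23],[0.97,-0.135,0,-0.25]],
  ],
)

```text
time_s: 30.5
eef_pos: [0.4347, 0.1406, 0.1463]
eef_rot: [-0.001, 0.397, 0.918, -0.0]
wrist_force: [1.0, 0.4, 0.4]
opening: 0.261
grasp_force: 58.9
```

```bash
python3 - <<'E'
from h import *
go(.4266,.2340,.149,49.3)
E
```

```text
now 30.5 [0.4347 0.1406 0.1463] yang 43.2 row [ 0.1841  0.145  -0.0067] -0.0339
```

>>> drive_tool(
  plan=[
    [[0.06,0.05,0,-0.015],[0.12,0.095,0,-0.03],[0.16,0.125,0,-0.035],[0.175,0.137,0,-0.035],[0.175,0.137,0,-0.035],[0.175,0.137,0,-0.035],[0.175,0.137,0,-0.035],[0.175,0.137,0,-0.035],[0.175,0.137,0,-0.035]],
  ],
)

```text
time_s: 31.25
eef_pos: [0.4296, 0.2256, 0.1473]
eef_rot: [0.0, 0.349, 0.937, -0.0]
wrist_force: [0.6, -1.0, 0.2]
opening: 0.265
grasp_force: 58.9
```

```bash
python3 - <<'E'
from h import *
go(.4273,.2338,.0361,49.3)
E
```

```text
now 31.25 [0.4296 0.2256 0.1473] yang 49.13 row [0.0178 0.0116 0.2779] -0.0009
```

>>> drive_tool(
  plan=[
    [[0.007,0.005,0,0],[0.014,0.01,0.01,0],[0.014,0.01,0.05,0],[0.014,0.01,0.1,0],[0.014,0.01,0.15,0],[0.014,0.01,0.2,0],[0.014,0.01,0.23,0],[0.014,0.01,0.25,0],[0.014,0.01,0.26,0],[0.014,0.01,0.265,0],[0.014,0.01,0.268,0],[0.014,0.01,0.268,0]],
  ],
)

```text
time_s: 32.25
eef_pos: [0.4283, 0.2335, 0.0406]
eef_rot: [0.0, 0.348, 0.937, 0.0]
wrist_force: [0.1, -0.1, -0.5]
opening: 0.263
grasp_force: 58.9
```

>>> drive_tool(
  plan=[
    [[0,0,0.002,0],[0,0,0.004,0],[0,0,0.006,0],[0,0,0.008,0],[0,0,0.009,0],[0,0,0.009,0],[0,0,0.009,0]],
  ],
)

```text
time_s: 32.83
eef_pos: [0.4277, 0.2333, 0.0365]
eef_rot: [-0.0, 0.348, 0.937, -0.0]
wrist_force: [-0.2, -0.4, -0.3]
opening: 0.266
grasp_force: 58.9
```

>>> drive_tool(
  plan=[
    [[0,0,0.001,0],[0,0,0.002,0],[0,0,0.003,0],[0,0,0.003,0],[0,0,0.003,0]],
  ],
)

```text
time_s: 33.25
eef_pos: [0.4279, 0.2333, 0.0361]
eef_rot: [0.0, 0.348, 0.937, -0.0]
wrist_force: [-3.2, -1.1, 9.8]
opening: 0.264
grasp_force: 59.9
```

>>> drive_tool(
  plan=[
    [[0,0,0,0],[0,0,0,0],[0,0,0,0],[0,0,0,0],[0,0,0,0]],
  ],
  jaw=0.4,
)

```text
time_s: 33.67
eef_pos: [0.4276, 0.2333, 0.0351]
eef_rot: [-0.0, 0.348, 0.937, -0.0]
wrist_force: [0.0, 0.6, -0.8]
opening: 0.598
grasp_force: 0.0
```

>>> drive_tool(
  plan=[
    [[0,0,-0.02,0],[0,0,-0.05,0],[0,0,-0.1,0],[0,0,-0.16,0],[0,0,-0.22,0],[0,0,-0.28,0],[0,0,-0.34,0],[-0.02,0,-0.4,0],[-0.05,0,-0.43,0],[-0.08,0,-0.43,0],[-0.08,0,-0.43,0],[-0.08,0,-0.43,0]],
  ],
)

```text
time_s: 34.67
eef_pos: [0.4515, 0.2119, 0.2062]
eef_rot: [-0.001, 0.349, 0.937, -0.0]
wrist_force: [-0.7, 0.7, -0.5]
opening: 0.602
grasp_force: 0.0
```

>>> drive_tool(
  plan=[
    [[-0.08,-0.08,0,0],[-0.16,-0.16,0,0],[-0.23,-0.23,0,0],[-0.3,-0.3,0,0],[-0.36,-0.36,0,0],[-0.4,-0.4,0,0],[-0.4,-0.4,0,0],[-0.4,-0.4,0,0],[-0.4,-0.4,0,0],[-0.4,-0.4,0,0]],
  ],
)

```text
time_s: 35.5
eef_pos: [0.4681, -0.0119, 0.2065]
eef_rot: [-0.001, 0.348, 0.938, 0.0]
wrist_force: [0.8, 0.0, -0.2]
opening: 0.599
grasp_force: 0.0
```

```bash
python3 - <<'E'
from h import *
snap('top','t9'); snap('scene','s9')
a=cv2.resize(cv2.imread('pics/t9.png')[140:280,120:430],None,fx=2.2,fy=2.2)
b=cv2.resize(cv2.imread('pics/s9.png')[170:280,160:430],(682,278))
cv2.imwrite('pics/f.png',np.vstack([a,b]))
E
```

```text
(no output)
```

View pics/f.png

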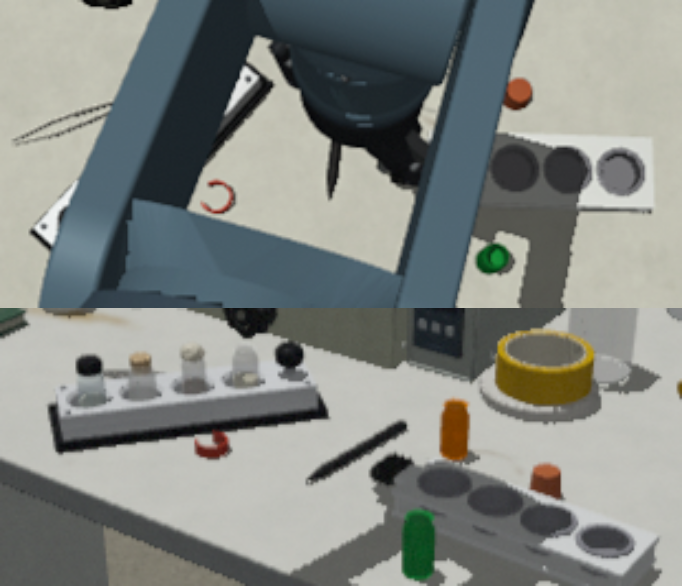

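The scene view shows all four vials upright in the block. From the knob they run open (245,360), cotton (192,365), cork (140,372), screwcap (90,378). The rack cups are empty and the robot is clear.

```bash
python3 -c "
from bench import ctrl; print(ctrl.hand_in())"
```

```text
the job is handed in; nothing more can be done
None
```

All four vials are upright on the floors of the cold block's wells, in order from the knob: open, cotton, cork, screwcap. The gripper is clear, and I handed the job in at about 36 s of the 99 s allowed; the hand-in returned no verdict.

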